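Sweep the used polishing wheels into the catch bay

TASK

Clear the bench: sweep the three loose polishing wheels (the small discs) through the open mouth of the low three-sided metal catch bay with your fingers, until each lies flat and completely inside it. Slide them steadily along the worktop, never lifting, tipping up or flicking them, and leave everything else standing where it is.

Things in the scene. Friction and masses are not known exactly. Their poses are not given: they have to be found in the camera images.
- catch_bay: low three-sided aluminium bay screwed to the worktop, which is its floor. Origin on the worktop at the centre of the enclosed area. Clear inside: x -70 to +70 mm, y -60 mm (back wall) to +60 mm (open mouth; +y points out of it). Walls 24 mm high, 4 mm thick. Its place and heading vary, it cannot move
- bay_mouth (a point): middle of the bay's mouth line, on the worktop, at the bay's y = +60 mm; axes as the bay's. Outside it two guide wings, 24 mm high, flare outwards at 43 degrees, ending 22 mm out from the mouth line at x = +-93 mm. Outside the walls run flat fixing flanges, 3 mm high and 14 mm wide
- wheel_small: loose polishing wheel (the smallest, pinkish rubber), a disc lying flat on the worktop, 24 mm diameter, 10 mm thick, 11 to 18 g, slides when pushed at its rim. Origin at the centre of its underside, so its centre is 5 mm above; its yaw means nothing
- wheel_medium: loose polishing wheel (white), a disc lying flat on the worktop, 32 mm diameter, 12 mm thick, 11 to 18 g, slides when pushed at its rim. Origin at the centre of its underside, so its centre is 6 mm above; its yaw means nothing
- wheel_large: loose polishing wheel (the largest, black), a disc lying flat on the worktop, 36 mm diameter, 10 mm thick, 11 to 18 g, slides when pushed at its rim. Origin at the centre of its underside, so its centre is 5 mm above; its yaw means nothing
- cast: bystander, to be left alone: tan plaster model of a jaw with teeth, 51 x 66 x 31 mm; origin at the centre of its underside
- blue_jar: bystander, to be left alone: small white jar with a blue screw cap, 37 mm across, 50 mm tall; origin at the centre of its underside
- vial: bystander, to be left alone: slim upright clear vial with an orange foot, 20 mm across, 55 mm tall, easily knocked over; origin at the centre of its underside
- stone_cast: bystander, to be left alone: green plaster model of a jaw with teeth, 51 x 66 x 31 mm; origin at the centre of its underside
- wax: bystander, to be left alone: flat sleeve with a wax strip, 24 x 52 x 9 mm; origin at the centre of its underside

How it is judged:
By the outcome, as a careful person would: the job done as asked, in the order asked, and still so for the second after the job is handed in, with the robot touching nothing.
It also fails if it takes over 64 s, if anything falls off the work surface, if the arm or the gripper's body presses on something with over 40 N, if the wrist force passes 120 N, or if a joint passes its speed limit or range.

ROBOT

A 6-joint arm with a two-finger parallel gripper is mounted at the origin on a cart in front of the work surface, level with it; the furniture and walls round the work are solid. World frame = base frame: x ahead of the robot, y to its left, z up, the work surface at z = 0. Lengths are in mm, angles in rad, forces in N, time in s.
With the tool pointing down it reaches from about 250 to 775 mm from the base axis. Payload 4 kg.
Tool frame: the origin (TCP) lies between the finger pads; the fingertips stand r.tips_ahead ahead of it and the grasp point (between the pads) is the TCP (r.tips_ahead is the distance from the TCP to the fingertips, in mm); z points along the fingers, y is the line along which they close (so a half turn about z gives the same grasp; the last joint's range is limited). The gripper opens to 85 mm and grips with 20 to 120 N. Pads are 22 mm wide; open, the fingers measure 114 mm over their backs; the gripper's body (76 mm by 85 mm) begins 54 mm behind the grasp point. The pads swing forward as they close: fully open they stand 13 mm farther back than shut.
Start: joints at [-1.358, 0.087, 1.371, -0, 1.684, -0.103], TCP at [170.815, -522.82, 227.341] pointing down, gripper open.
Joint ranges: [-3.1, 3.1], [-0.76, 2.03], [0.27, 2.55], [-1.08, 4.22], [0.17, 2.65], [-2.57, 2.57]. Speed limits (rad/s): [2.79, 2.79, 3.14, 3.14, 3.14, 3.14].

INTERFACE

Orientations are given as a unit quaternion [w, x, y, z].
In Python, from workcell import read_state, imaging, r gives the robot as it stands.
- The arm moves only by the tool jog_arm, never from a script. Its argument "plan" is text: rows parted by semicolons, each of 7 numbers parted by spaces: the gripper's target within -1 to 1 (shut at 1, half-way at 0, fully open at -1), then the shift along the world's x, y, z in units of 40 mm (1.0 is 40 mm), then the turn, a rotation vector about the world's x, y, z in units of 6 degrees (1.0 is 6 degrees). A call has 1 to 8 rows; each row is the pose to reach, as a shift and turn from the pose commanded when the call began; what a row does not reach only later rows make up. A row lasts 1/8 s, in which the tool goes at most 62.5 mm and 10.7 degrees, less where a joint would pass 70% of its speed; a pose out of reach is approached as far as the arm can. A call with a gripper value outside its range is refused whole. The fingers move at their own pace and stop on an object; "newtons" is the grip in N (left out, the last holds). Time passes only in rows, so rows that repeat a pose let the fingers close. It gives the time, the measured TCP pose, the force, the opening and the grip force at its end, in the units of the state.
- read_state(): the state, without advancing time (a new reading comes with each control period).
- imaging.camera(name): name is "side" or "top"; returns (picture, depth): 384x512x3 uint8, blue, green, red; 384x512 float32, mm along the optical axis (not along the pixel's ray), 0 where there is no reading.
- imaging.calibration(name): a dict with "vfov" (degrees; the focal length in pixels is half the picture's height over the tangent of half this angle, whatever the lens; pixels are square), "cx", "cy" (the principal point, pixels), "k1" (the pictures are not rectified: a ray, as slopes to the right and down, at radius r is drawn at 1 + k1 r^2 times it, then the intrinsics apply), "R" (3x3) and "t" (3): a world point X has camera coordinates R X + t. Camera axes: x right, y down, z forward; pixel columns grow to the right and rows downward; lengths in mm; the calibration is good to about 2 mm. A picture is of the moment at which its call begins. calibration takes no time and is no camera call.
- r.close_job(): hands the job in; it is judged then, once.
The state is a dict: "time_s": time; "q": joint angles; "dq": joint speeds; "joint_efforts": joint torques, N m; "ee_pos": TCP position; "orientation": TCP orientation; "ft_force": force on the tool from outside, world axes, zero at the start; "wrist_torque": the same for the moment, N m; "grip_width": opening from 0.0 (shut) to 1.0 (fully open); "grip_force": force on a finger pad.
Only numpy, scipy, OpenCV 4.12 (cv2) and the standard library are available. Lean on these libraries where they do the work, as an engineer would, in place of code of your own. Each camera call takes 0.05 s, during which the arm holds its last target. There are 200 camera calls.

## Working session

There is one attempt and no reset: what is moved stays moved. The work goes in short steps, Python scripts to look and compute and a tool call to move; the robot and the scene stay as the last step left them, time stands still between calls to the robot, and variables do not carry over. Pictures are saved under pics/ and viewed, at most 10 in all, crops included, and the job is handed in when it is done.

Besides the shell and the picture viewer there is one more tool, called as name(argument=value, ...), one argument or row to a line, values as JSON. jog_arm: Moves the arm, as the interface text tells. Its arguments: {"type":"object","properties":{"plan":{"type":"string"},"newtons":{"type":"number"}},"required":["plan"]}

```bash
mkdir -p pics
cat > h.py <<'E'
import numpy as np,cv2
from workcell import read_state, imaging, r
def K(n):
    c=imaging.calibration(n); f=192/np.tan(np.radians(c["vfov"])/2); return c,f
def ray(n,u,v):
    c,f=K(n); d=np.array([(u-c["cx"])/f,(v-c["cy"])/f]); s=d.copy()
    for _ in range(20): s=d/(1+c["k1"]*(s@s))
    R=np.array(c["R"]); t=np.array(c["t"])
    return -R.T@t, R.T@np.array([s[0],s[1],1.])
def onplane(n,u,v,z):
    o,d=ray(n,u,v); return o+d*(z-o[2])/d[2]
def pt(n,u,v,depth):
    o,d=ray(n,u,v); return o+d*depth
def proj(n,X):
    c,f=K(n); p=np.array(c["R"])@np.array(X,float)+np.array(c["t"]); s=p[:2]/p[2]; s=s*(1+c["k1"]*(s@s))
    return s[0]*f+c["cx"], s[1]*f+c["cy"]
E
python3 - <<'E'
from h import *
for n in("top","side"):
    p,d=imaging.camera(n); cv2.imwrite(f"pics/{n}0.png",cv2.resize(p,(768,576),interpolation=cv2.INTER_CUBIC)); np.savez(f"{n}0.npz",p=p,d=d)
    print(n,K(n)[0])
print(r.tips_ahead, read_state())
E
```

```text
top {'vfov': 54.50161654675879, 'cx': 260.6267070748252, 'cy': 191.65978241046997, 'k1': -0.12063342877957034, 'R': array([[-0.0076557 , -0.99996507, -0.00335441],
       [-0.98020231,  0.00816802, -0.19783003],
       [ 0.19785052,  0.00177347, -0.9802306 ]]), 't': array([ 83.24456727, 597.41222516, 819.81795059])}
side {'vfov': 51.72387908186715, 'cx': 260.4125955937646, 'cy': 189.88364883996272, 'k1': 0.004032606457908993, 'R': array([[ 0.99520083, -0.09710191, -0.01210496],
       [-0.04704106, -0.36627457, -0.929317  ],
       [ 0.08580472,  0.92542647, -0.36908453]]), 't': array([-570.72788131,   91.8865763 ,  775.06219298])}
19.0 {'time_s': 0.1, 'q': array([-1.35808636e+00,  8.79233150e-02,  1.37212620e+00,  8.15470817e-06,
        1.68362179e+00, -1.03093268e-01]), 'dq': array([ 0.00083531, -0.00283069, -0.00351938, -0.00011582,  0.0006778 ,
        0.00073532]), 'joint_efforts': array([ 2.50199766e-03, -3.53015041e+01, -3.14219213e+01, -2.84669841e-05,
        7.93972373e-03, -8.12432468e-07]), 'ee_pos': array([ 170.72175073, -522.34217215,  226.22141291]), 'orientation': array([-1.03798593e-03,  9.87558815e-01,  1.57246642e-01, -5.28893323e-05]), 'ft_force': array([0.45923382, 0.11693488, 0.01355668]), 'wrist_torque': array([-0.03855176,  0.00942831,  0.00694578]), 'grip_force': 0.0, 'grip_width': 0.9964366372051092}
```

View pics/top0.png

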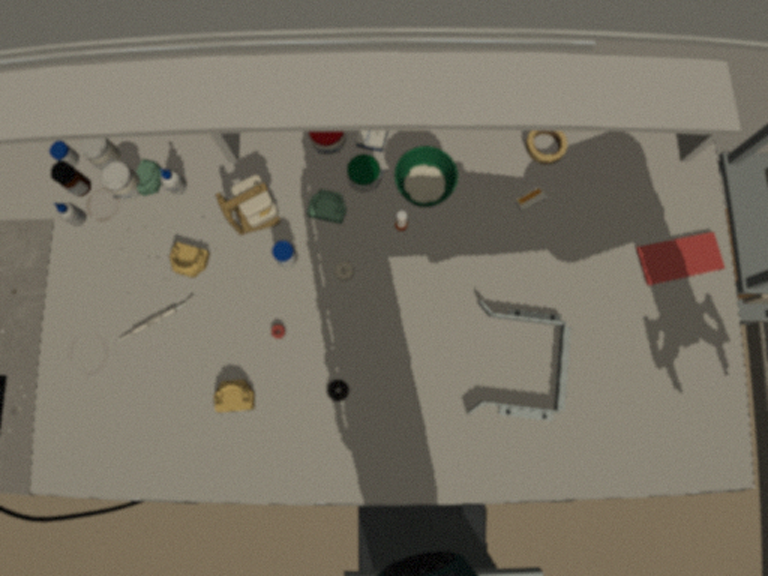

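View pics/side0.png

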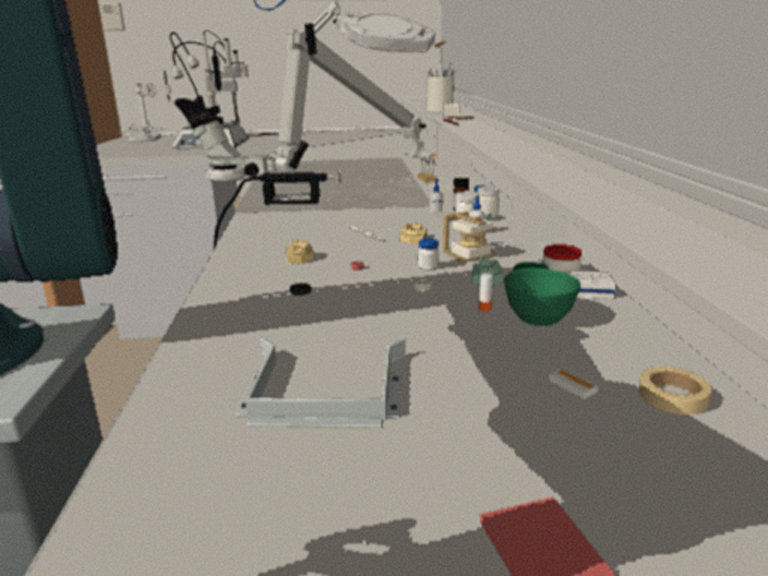

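The top view (768 px scale) shows the pink wheel near (278,330), the white one near (345,271) and the black one near (338,390). The bay is at about (525,358) with its mouth facing left, towards +y. The jar is at (283,252), the vial at (402,220), the cast at (235,397), the green cast at (327,206) and the wax at (531,198).

Run:
```python
from h import *
z=np.load("top0.npz"); p=z["p"]; d=z["d"]
s=np.load("side0.npz"); 
def P(u,v,h,n="top"): return onplane(n,u/1.5,v/1.5,h).round(1)
hsv=cv2.cvtColor(p,cv2.COLOR_BGR2HSV)
def blob(mask,u,v,h,name):
    n,l,st,c=cv2.connectedComponentsWithStats(mask.astype(np.uint8))
    i=min(range(1,n),key=lambda i:np.hypot(*(c[i]-[u/1.5,v/1.5]))+ (99 if st[i,4]<8 else 0))
    x,y,w,hh,a=st[i]
    print(name,c[i].round(1),st[i],onplane("top",*c[i],h).round(1), "w",(onplane("top",x,c[i][1],h)-onplane("top",x+w,c[i][1],h)).round(1)[1],"h",(onplane("top",c[i][0],y,h)-onplane("top",c[i][0],y+hh,h)).round(1)[0])
H,S,V=[hsv[...,i].astype(int) for i in range(3)]
blob((S>80)&((H<12)|(H>168)),278,330,7,"small")
blob(V<60,338,390,7,"large")
blob((S>110)&(H>100)&(H<130),283,252,48,"jar")
blob((S>90)&(H>12)&(H<32),235,397,20,"cast")
blob((S>50)&(H>60)&(H<95),327,206,20,"green")
# medium: local
cv2.imwrite("pics/crop.png",np.hstack([cv2.resize(p[165:195,210:250],(400,300),interpolation=cv2.INTER_NEAREST),cv2.resize(p[185:285,305:385],(400,500))[:300]]))
c=p[165:195,210:250]; g=cv2.GaussianBlur(c,(3,3),0).astype(int).sum(2); 
print(g[::1,10:32])
print("med",P(345,271,10)); print("vial top",P(402,215,55),"foot",P(400,228,0),"wax",P(531,198,9))
for n,q in dict(bl=(557,410),br=(557,322),il=(500,405),ir=(495,315),wl=(468,411),wr=(477,292)).items(): print(n,P(*q,0),P(*q,24))
for n,q in dict(small=(357,266,8),large=(300,289,8),med=(424,284,10),vialfoot=(485,311,0),jarbase=(429,268,0),wr_in=(387,400,24),wl_in=(247,400,24),ltip=(265,341,24),rtip=(402,341,24)).items(): print("side",n,P(*q,"side"))
# depth heights map around bay in world
pts=[]
for v in range(185,285):
  for u in range(305,385):
    if d[v,u]>0: pts.append(pt("top",u,v,d[v,u]))
pts=np.array(pts); t=pts[(pts[:,2]>19)&(pts[:,2]<30)]; np.save("bay.npy",pts)
print(len(t),np.median(pts[:,2]),t.min(0),t.max(0))
import random
for y0 in range(-340,-120,12):
  q=t[(t[:,1]>=y0)&(t[:,1]<y0+12)]
  if len(q): print(y0,np.sort(q[:,0].round()).astype(int)[::max(1,len(q)//8)])
```

```text
small [185.  220.5] [181 216   9  10  78] [537.3 266.8   7. ] w 22.6 h 25.0
large [225.2 259.7] [218 253  15  15 168] [440.9 165.9   7. ] w 36.5 h 36.1
jar [188.1 166.8] [182 161  14  13 138] [663.8 254.8  48. ] w 34.5 h 32.8
cast [155.4 263.9] [143 253  26  22 482] [430.4 333.6  20. ] w 64.0 h 52.6
green [219.6 135.5] [213 128  12  17  49] [753.5 182.4  20. ] w 30.8 h 46.0
[[240 244 244 240 239 239 241 243 246 247 246 243 243 242 240 240 241 247
  248 243 243 246]
 [239 241 242 240 239 239 241 243 245 247 247 246 243 241 240 240 242 245
  246 244 244 247]
 [240 240 242 240 237 239 243 244 246 246 249 250 246 241 239 240 244 244
  244 247 246 244]
 [240 241 243 244 241 241 244 244 243 246 248 248 247 244 241 241 245 244
  244 247 246 241]
 [240 240 242 244 244 244 244 242 242 245 248 245 246 247 244 245 244 241
  243 246 246 242]
 [238 238 237 241 245 244 244 242 243 244 244 243 246 247 245 245 243 241
  243 246 247 243]
 [241 240 238 241 243 243 242 244 243 243 240 243 246 245 243 243 243 242
  245 246 244 240]
 [244 243 243 242 242 240 242 242 240 240 240 241 242 243 245 245 241 24
[... 2461 characters left out ...]
252.4   8. ]
side large [442.6 155.4   8. ]
side med [642.2 146.7  10. ]
side vialfoot [719.8  52.    0. ]
side jarbase [666.5 247.3   0. ]
side wr_in [ 549.6 -208.8   24. ]
side wl_in [ 403.7 -191.7   24. ]
side ltip [409.1 -56.   24. ]
side rtip [580.6 -76.9  24. ]Traceback (most recent call last):
  File "<stdin>", line 28, in <module>
  File "h.py", line 13, in pt
    o,d=ray(n,u,v); return o+d*depth
        ~~~^^^^^^^
  File "h.py", line 6, in ray
    c,f=K(n); d=np.array([(u-c["cx"])/f,(v-c["cy"])/f]); s=d.copy()
        ~^^^
  File "h.py", line 4, in K
    c=imaging.calibration(n); f=192/np.tan(np.radians(c["vfov"])/2); return c,f
ValueError: time passes only in moves, steps and waits
```

View pics/crop.png

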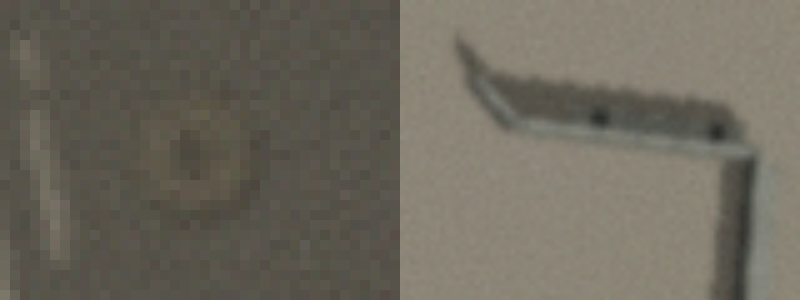

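The left crop shows the white wheel's ring centred at (195,152), i.e. about (229.5,180.2) in raw pixels. The right crop shows the bay's right wall top from (510,125) to (750,152), with the back wall near x=750. I'll fit the bay from the depth image.

```bash
sed -i 's/^def K(n):/from functools import lru_cache\n@lru_cache(None)\ndef K(n):/' h.py
python3 - <<'E'
from h import *
z=np.load("top0.npz"); d=z["d"]
print("med",onplane("top",229.5,180.2,10).round(1))
pts=np.array([pt("top",u,v,d[v,u]) for v in range(185,285) for u in range(305,385) if d[v,u]>0])
print(len(pts),np.percentile(pts[:,2],[5,50,90,99]))
b=np.median(pts[:,2]); t=pts[(pts[:,2]>b+17)&(pts[:,2]<b+32)]
for y0 in range(-230,-30,10):
  q=t[(t[:,1]>=y0)&(t[:,1]<y0+10)]
  if len(q): print(y0,np.sort(q[:,0].round()).astype(int)[::max(1,len(q)//10)])
# heights of wheels/fixtures
for n,(u,v) in dict(s=(185,220),l=(225,257),m=(226,180),vial=(268,143)).items():print(n,pt("top",u,v,d[v,u]).round(1))
# combine: project candidate corners for check
s=np.load("side0.npz")["d"]
q=np.array([pt("side",u,v,s[v,u]) for v in range(220,290) for u in range(155,275) if s[v,u]>0])
print("side floor",np.median(q[:,2])); q=q[(q[:,2]>18)&(q[:,2]<32)]
for y0 in range(-230,-30,10):
  w=q[(q[:,1]>=y0)&(q[:,1]<y0+10)]
  if len(w): print(y0,np.sort(w[:,0].round()).astype(int)[::max(1,len(w)//10)])
E
```

```text
med [638.2 156.6  10. ]
7970 [-3.80320202 -0.97819528  2.42315613 23.53318357]
-210 [486 496 505 510 515 520 523 527 530 535 540 545]
-200 [421 433 445 452 459 466 476 483 489 496 503 547]
-190 [400 405 409 414 417 421 426 433 438 450 545 547]
-180 [402 402 403 403 405 405 405 405 548 548 548 548 548 550 550 550]
-170 [403 403 405 405 405 405 408 548 548 548 550 550 550 550 550 553]
-160 [405 405 405 408 408 408 408 550 550 550 552 553 553 553]
-150 [406 408 408 408 408 410 410 550 551 551 551 551 553 553 553 555]
-140 [408 408 408 408 410 410 411 411 553 553 553 553 553 555 555 555 556 556]
-130 [411 411 411 411 413 413 553 554 555 555 556 556 558 558 558]
-120 [411 411 411 411 413 413 413 413 555 556 556 556 558 558 558 558]
-110 [413 413 414 414 416 416 416 556 557 558 558 558 558 560 561 561]
-100 [414 414 414 416 416 416 416 558 559 559 559 560 561 561 561]
-90 [416 416 416 419 419 559 561 563 564 566]
-80 [416 419 419 419 419 566 568 569 571 571 573 574 576 576 577 578 581]
-70 [414 417 417 419 419 419 579 579 581 581 583 584]
-60 [407 410 410 412 412 412 414]
-50 [403 405 405 
[... 451 characters left out ...]
551 552 553 554 554 555]
-150 [407 408 410 410 410 411 552 554 555 556]
-140 [409 409 409 410 411 411 411 412 412 412 412 412 555 555 555 556 557 557]
-130 [410 411 411 413 413 413 413 413 413 414 414 414 555 556 557 557 559]
-120 [411 412 413 414 415 415 556 558 558 560 560]
-110 [413 414 414 416 416 416 416 416 417 559 559 560 561 561]
-100 [414 415 415 416 417 417 417 417 417 418 418 560 560 562 562]
-90 [416 417 418 419 419 561 562 564 565 565 567 567 569 571]
-80 [417 419 421 571 573 573 575 577 579 579 581 583]
-70 [414 414 414 415 416 416 418 418 420 420 421 421 582 582 583 585]
-60 [407 407 407 409 409 410 411 411 411 411 412 413 414 416 417]
-50 [402 403 403 405 405 405 405 407 409]
```

Checks out: the floor is about z=0, the walls are 145 mm apart, and wheel sizes match.

- **Bay:** centre about (483,-136), mouth direction (0.14,0.99).
- **Wheels:** large (441,166), small (537,265), medium (638,157).

I'll push each wheel in a cradle of two slightly open fingertips.

jog_arm(
  plan="0.5 0.7 1.1 0 0 0 0.7; 0.5 1.4 2.3 0 0 0 1.5; 0.5 2.1 3.4 0 0 0 2.2; 0.5 2.9 4.5 0 0 0 3; 0.5 3.6 5.6 0 0 0 3.7; 0.5 4.3 6.8 0 0 0 4.5; 0.5 5 7.9 0 0 0 5.2; 0.5 5.7 9 0 0 0 6",
)

```text
time_s: 1.1
ee_pos: [399.2, -161.1, 227.0]
orientation: [-0.0, 0.89, 0.456, -0.0]
ft_force: [0.7, -0.3, -0.3]
grip_width: 0.251
grip_force: 0.0
```

jog_arm(
  plan="0.5 0.1 1.1 0 0 0 0.8; 0.5 0.2 2.3 0 0 0 1.7; 0.5 0.4 3.5 -0.2 0 0 2.5; 0.5 0.5 4.7 -0.6 0 0 3.4; 0.5 0.6 5.9 -1.2 0 0 4.2; 0.5 0.7 7.1 -2 0 0 5.1; 0.5 0.9 8.3 -2.8 0 0 5.9; 0.5 0.9 9.2 -3.2 0 0 6.6",
)

```text
time_s: 2.1
ee_pos: [433.4, 206.6, 96.7]
orientation: [-0.001, 0.683, 0.731, -0.002]
ft_force: [0.4, 0.4, 0.0]
grip_width: 0.249
grip_force: 0.0
```

```bash
cat >> h.py <<'E'
def st():
    s=read_state(); w,x,y,z=s["orientation"]
    ty=np.degrees(np.arctan2(1-2*(x*x+z*z),2*(x*y-w*z)))
    print("t",round(s["time_s"],2),"pos",s["ee_pos"].round(1),"ty",round(ty,1),"tilt",round(1-abs(1-2*(x*x+y*y)),5),"F",s["ft_force"].round(1),"gw",round(s["grip_width"],3),"tips",r.tips_ahead)
E
python3 -c "
from h import *
st()"
```

```text
t 2.1 pos [433.4 206.6  96.7] ty 3.9 tilt 1e-05 F [0.4 0.4 0. ] gw 0.249 tips 19.0
```

jog_arm(
  plan="0.5 0 0 -0.4 0 0 0; 0.5 0.1 0 -0.9 0 0 0; 0.5 0.1 0 -1.4 0 0 0; 0.5 0.1 0 -1.7 0 0 0; 0.5 0.1 0 -1.85 0 0 0; 0.5 0.1 0 -1.9 0 0 0; 0.5 0.1 0 -1.9 0 0 0",
)

```text
time_s: 2.98
ee_pos: [439.2, 205.2, 23.9]
orientation: [0.0, 0.684, 0.729, 0.0]
ft_force: [-0.2, 1.0, 0.0]
grip_width: 0.253
grip_force: 0.0
```

Run:
```python
from h import *
st()
p,d=imaging.camera("top"); q,_=imaging.camera("side")
cv2.imwrite("pics/c1.png",np.hstack([cv2.resize(p[200:280,180:260],(400,400),interpolation=cv2.INTER_CUBIC),cv2.resize(q[160:210,170:220],(400,400),interpolation=cv2.INTER_CUBIC)]))
print(proj("side",[437,196,4]),proj("side",[437,196,0]))
```

```text
t 2.98 pos [439.2 205.2  23.9] ty 3.7 tilt 0.0 F [-0.2  1.   0. ] gw 0.253 tips 19.0
(np.float64(198.58613727624447), np.float64(188.21632876100523)) (np.float64(198.69729324721914), np.float64(189.70025131769876))
```

View pics/c1.png

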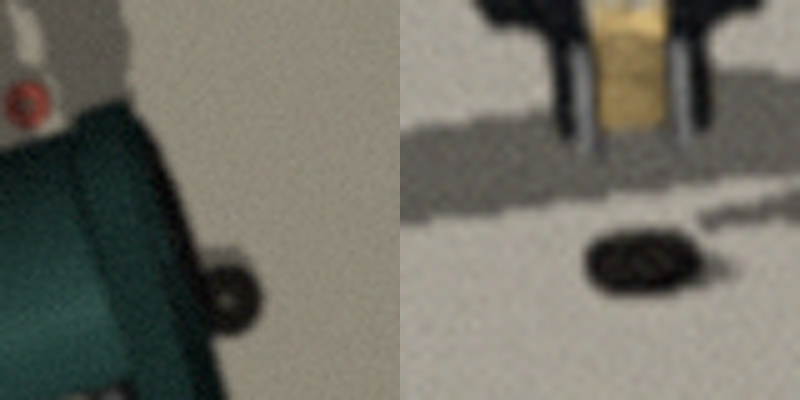

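Run:
```python
from h import *
print(proj("side",[441,166,5]))
for z in (0,5,10,20): print(z,proj("side",[439,200,z]))
```

```text
(np.float64(199.63114259476558), np.float64(192.22143076109148))
0 (np.float64(199.5729916001895), np.float64(189.08199628155265))
5 (np.float64(199.4361546252744), np.float64(187.23247821107708))
10 (np.float64(199.29879859505039), np.float64(185.37609050885536))
20 (np.float64(199.02251721895016), np.float64(181.64254853221385))
```

jog_arm(
  plan="0.5 0 0 -0.05 0 0 0; 0.5 0 0 -0.1 0 0 0; 0.5 0 0 -0.1 0 0 0",
)

```text
time_s: 3.45
ee_pos: [438.6, 205.1, 19.1]
orientation: [-0.0, 0.684, 0.73, -0.0]
ft_force: [-0.2, 0.4, 0.5]
grip_width: 0.248
grip_force: 0.0
```

jog_arm(
  plan="0.5 0 0 -0.03 0 0 0; 0.5 0 0 -0.07 0 0 0; 0.5 0 0 -0.07 0 0 0",
)

```text
time_s: 3.82
ee_pos: [438.7, 205.1, 16.3]
orientation: [-0.0, 0.684, 0.73, -0.0]
ft_force: [-1.1, -0.3, 0.1]
grip_width: 0.248
grip_force: 0.0
```

Run:
```python
from h import *
st()
q,_=imaging.camera("side")
cv2.imwrite("pics/c2.png",cv2.resize(q[160:210,170:230],(720,600),interpolation=cv2.INTER_CUBIC))
```

```text
t 3.83 pos [438.7 205.1  16.3] ty 3.7 tilt 0.0 F [-1.1 -0.3  0.1] gw 0.248 tips 19.0
```

View pics/c2.png

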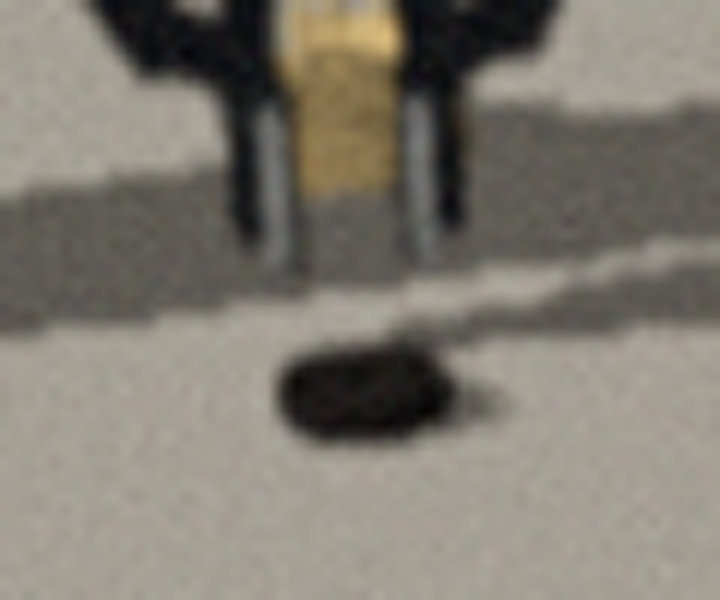

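The pad tips end at (280,270), i.e. row 182.5, with the wheel at (367,392). The tips still sit about 10 mm clear of the worktop, and the gap lines up with the wheel. I'll lower until there's contact.

jog_arm(
  plan="0.5 0 0 -0.03 0 0 0; 0.5 0 0 -0.06 0 0 0; 0.5 0 0 -0.1 0 0 0; 0.5 0 0 -0.1 0 0 0",
)

```text
time_s: 4.38
ee_pos: [438.6, 205.1, 12.3]
orientation: [-0.0, 0.684, 0.73, -0.0]
ft_force: [0.4, 0.3, -0.5]
grip_width: 0.252
grip_force: 0.0
```

jog_arm(
  plan="0.5 0 0 -0.03 0 0 0; 0.5 0 0 -0.05 0 0 0; 0.5 0 0 -0.05 0 0 0",
)

```text
time_s: 4.75
ee_pos: [438.8, 205.2, 10.5]
orientation: [-0.0, 0.684, 0.73, -0.0]
ft_force: [-0.1, -0.6, 0.1]
grip_width: 0.252
grip_force: 0.0
```

jog_arm(
  plan="0.5 0 0 -0.03 0 0 0; 0.5 0 0 -0.05 0 0 0; 0.5 0 0 -0.05 0 0 0",
)

```text
time_s: 5.12
ee_pos: [438.7, 205.2, 8.4]
orientation: [-0.0, 0.684, 0.73, -0.0]
ft_force: [-0.8, 0.2, 0.4]
grip_width: 0.251
grip_force: 0.0
```

jog_arm(
  plan="0.5 0 0 -0.03 0 0 0; 0.5 0 0 -0.05 0 0 0; 0.5 0 0 -0.05 0 0 0",
)

```text
time_s: 5.5
ee_pos: [438.7, 205.2, 6.4]
orientation: [-0.0, 0.684, 0.73, -0.0]
ft_force: [-0.2, 0.3, -0.8]
grip_width: 0.255
grip_force: 0.0
```

Run:
```python
from h import *
st()
q,d=imaging.camera("side")
g=cv2.cvtColor(q,cv2.COLOR_BGR2GRAY)
print("cols around left pad/right pad, rows 178-196"); print(g[176:198,186:212])
```

```text
t 5.5 pos [438.7 205.2   6.4] ty 3.7 tilt 0.0 F [-0.2  0.3 -0.8] gw 0.255 tips 19.0
cols around left pad/right pad, rows 178-196
[[ 92  94  86  48  20  64 113 108  66  89 105 105  96  98  97  97  77  67
   96 102  63  16  38  89  92  98]
 [ 94  95  85  46  23  50 101 109  68  90  96  90  89  93  92  91  78  68
   94 107  59  23  42  76  93  96]
 [ 86  92  89  53  19  47  94 106  75  82  88  93  93  89  86  95  83  75
   87 103  66  29  35  75  91  90]
 [ 91  86  89  54  25  38  82 102  73  70  84  93  91  90  91  94  86  69
   76 104  66  24  32  73  86  91]
 [ 95  96  89  60  34  34  76 102  72  72  94  88  93  93  92  91  86  75
   80 104  73  33  27  64  89  89]
 [ 92  92  90  67  26  39  75 103  80  70  81  91  93  91  93  91  94  78
   79 102  70  31  34  66  97 109]
 [ 91  96  90  75  41  34  74 108  83  66  82  88  88  89  87  87  96  88
   78 103  84  59  71 101 135 142]
 [ 90  90  90  77  50  38  72 107  87  66  95  95 100  98  93 100 109 120
   77 106 116 125 129 141 153 156]
 [ 82  90  99  99  86  80  94  98  81  87 126 140 139 139 141 135 143 142
   94 104 123 158 154 134
[... 727 characters left out ...]
29  28  24
   19  24  37  86 122 141 153 160]
 [158 157 161 162 161 163 144  68  21  25  25  24  26  21  26  32  26  21
   26  17  12  45  87 103 120 140]
 [164 162 158 159 163 162 145  70  24  23  26  27  23  27  31  22  26  24
   16  10  22  49  84  95 100 131]
 [159 161 163 159 163 163 145  94  40  30  25  25  30  23  29  20  18  19
   15  15  27  57  87  97 107 124]
 [161 158 163 163 163 160 159 124  79  44  29  21  20  21  19  15  16  27
   40  59  67  95 107 128 139 141]
 [160 158 165 161 164 165 163 156 125  98  68  56  47  56  55  56  62  67
   92 124 132 137 146 159 159 162]
 [158 162 159 155 163 163 163 156 157 145 131 127 122 126 135 126 128 134
  145 157 158 160 161 161 160 162]]
```

jog_arm(
  plan="0.5 0 0 -0.03 0 0 0; 0.5 0 0 -0.05 0 0 0; 0.5 0 0 -0.05 0 0 0",
)

```text
time_s: 5.92
ee_pos: [438.7, 205.1, 4.4]
orientation: [-0.0, 0.684, 0.73, -0.0]
ft_force: [-0.0, 0.1, 0.7]
grip_width: 0.247
grip_force: 0.0
```

jog_arm(
  plan="0.5 0 0 -0.03 0 0 0; 0.5 0 0 -0.05 0 0 0; 0.5 0 0 -0.05 0 0 0",
)

```text
time_s: 6.3
ee_pos: [438.7, 205.2, 2.4]
orientation: [-0.0, 0.684, 0.73, -0.0]
ft_force: [0.3, 0.2, 0.4]
grip_width: 0.251
grip_force: 0.0
```

Run:
```python
from h import *
st()
q,d=imaging.camera("side"); p,dt=imaging.camera("top")
cv2.imwrite("pics/c3.png",cv2.resize(q[160:210,170:230],(720,600),interpolation=cv2.INTER_CUBIC))
for v in range(176,197,2): print(v,[tuple(pt("side",u,v,d[v,u]).round().astype(int)) for u in (190,193,199,205)])
```

```text
t 6.3 pos [438.7 205.2   2.4] ty 3.7 tilt 0.0 F [0.3 0.2 0.4] gw 0.251 tips 19.0
176 [(np.int64(418), np.int64(197), np.int64(37)), (np.int64(426), np.int64(194), np.int64(38)), (np.int64(433), np.int64(296), np.int64(1)), (np.int64(455), np.int64(195), np.int64(36))]
178 [(np.int64(418), np.int64(197), np.int64(32)), (np.int64(425), np.int64(194), np.int64(32)), (np.int64(434), np.int64(281), np.int64(1)), (np.int64(455), np.int64(195), np.int64(31))]
180 [(np.int64(417), np.int64(198), np.int64(26)), (np.int64(425), np.int64(193), np.int64(28)), (np.int64(435), np.int64(267), np.int64(0)), (np.int64(454), np.int64(197), np.int64(25))]
182 [(np.int64(417), np.int64(198), np.int64(21)), (np.int64(425), np.int64(194), np.int64(22)), (np.int64(435), np.int64(252), np.int64(0)), (np.int64(454), np.int64(196), np.int64(20))]
184 [(np.int64(416), np.int64(198), np.int64(16)), (np.int64(424), np.int64(194), np.int64(17)), (np.int64(436), np.int64(234), np.int64(1)), (np.int64(454), np.int64(196), np.int64(15))]
186 [(np.int64(414), np.int64(222), np.int64(1)), (np.int64(424), np.int64(195)
[... 335 characters left out ...]
64(0)), (np.int64(423), np.int64(195), np.int64(0)), (np.int64(440), np.int64(171), np.int64(9)), (np.int64(454), np.int64(165), np.int64(10))]
192 [(np.int64(416), np.int64(184), np.int64(0)), (np.int64(426), np.int64(159), np.int64(9)), (np.int64(440), np.int64(154), np.int64(11)), (np.int64(455), np.int64(156), np.int64(9))]
194 [(np.int64(417), np.int64(168), np.int64(1)), (np.int64(425), np.int64(163), np.int64(2)), (np.int64(440), np.int64(149), np.int64(7)), (np.int64(454), np.int64(154), np.int64(5))]
196 [(np.int64(418), np.int64(159), np.int64(-1)), (np.int64(425), np.int64(156), np.int64(0)), (np.int64(440), np.int64(148), np.int64(2)), (np.int64(454), np.int64(151), np.int64(0))]
```

View pics/c3.png

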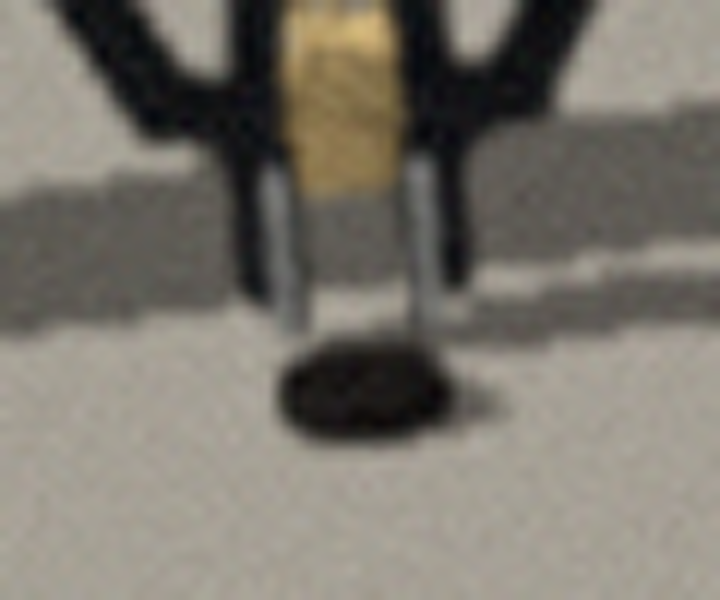

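The pads end near (290,330), row 187.4, about 6–7 mm above the worktop. So I'll lower another 4 mm in checked steps.

jog_arm(
  plan="0.5 0 0 -0.03 0 0 0; 0.5 0 0 -0.05 0 0 0; 0.5 0 0 -0.05 0 0 0",
)

```text
time_s: 6.78
ee_pos: [438.7, 205.1, 0.4]
orientation: [-0.0, 0.684, 0.73, -0.0]
ft_force: [-0.2, 0.3, 0.2]
grip_width: 0.249
grip_force: 0.0
```

jog_arm(
  plan="0.5 0 0 -0.02 0 0 0; 0.5 0 0 -0.04 0 0 0; 0.5 0 0 -0.04 0 0 0",
)

```text
time_s: 7.15
ee_pos: [438.7, 205.1, -1.2]
orientation: [-0.0, 0.684, 0.73, -0.0]
ft_force: [-0.7, -0.3, 0.3]
grip_width: 0.251
grip_force: 0.0
```

No contact at this height, with the tips about 3 mm up. Starting the large wheel push.

jog_arm(
  plan="0.5 0.01 -0.15 0 0 0 0; 0.5 0.03 -0.4 0 0 0 0; 0.5 0.05 -0.75 0 0 0 0; 0.5 0.07 -1.1 0 0 0 0; 0.5 0.1 -1.45 0 0 0 0; 0.5 0.12 -1.8 0 0 0 0; 0.5 0.13 -2.05 0 0 0 0; 0.5 0.14 -2.2 0 0 0 0",
)

```text
time_s: 8.15
ee_pos: [444.4, 116.5, -1.0]
orientation: [0.0, 0.684, 0.729, 0.0]
ft_force: [-0.4, -0.3, 0.5]
grip_width: 0.252
grip_force: 0.0
```

```bash
cat >> h.py <<'E'
C=np.array([483,-136.]);L=np.array([.990,-.142]);M=np.array([.142,.990])
def find(tag=None,side=False):
    p,d=imaging.camera("top"); hsv=cv2.cvtColor(p,cv2.COLOR_BGR2HSV); H,S,V=[hsv[...,i].astype(int) for i in range(3)]
    for name,m in (("small",(S>80)&((H<12)|(H>168))),("dark",V<45)):
        n,l,s,c=cv2.connectedComponentsWithStats(m.astype(np.uint8))
        for i in range(1,n):
            X=onplane("top",*c[i],7)
            if 25<s[i,4]<260 and s[i,2]<20 and s[i,3]<20 and 350<X[0]<700 and -230<X[1]<320:
                print(name,s[i].tolist(),X.round(1),"bay",(L@(X[:2]-C)).round(),(M@(X[:2]-C)).round())
    q,ds=imaging.camera("side")
    if tag: cv2.imwrite(f"pics/{tag}.png",np.hstack([cv2.resize(p[130:290,150:400],(750,480),interpolation=cv2.INTER_CUBIC)]) if not side else cv2.resize(q[150:290,140:320],(720,560),interpolation=cv2.INTER_CUBIC))
    return p,d,q,ds
E
python3 - <<'E'
from h import *
st(); p,d,q,ds=find()
m=(cv2.cvtColor(q,cv2.COLOR_BGR2HSV)[...,2]<45).astype(np.uint8); n,l,s,c=cv2.connectedComponentsWithStats(m[185:240,150:260].copy())
for i in range(1,n):
    if s[i,4]>20: print(s[i],c[i]+[150,185], onplane("side",*(c[i]+[150,185]),6).round(1))
E
```

```text
t 8.15 pos [444.4 116.5  -1. ] ty 3.7 tilt 0.0 F [-0.4 -0.3  0.5] gw 0.252 tips 19.0
small [181, 216, 9, 10, 73] [537.1 266.9   7. ] bay -4.0 407.0
[32  0 12 15 41] [189.68292683 189.04878049] [415.6 187.9   6. ]
[55  0  5 14 29] [208.06896552 189.48275862] [461.1 179.1   6. ]
[44 16 15  8 95] [200.51578947 204.85263158] [446.6  86.4   6. ]
```

The large wheel is cradled at about (446,88), so I'll continue.

jog_arm(
  plan="0.5 0.02 -0.2 0 0 0 0; 0.5 0.04 -0.6 0 0 0 0; 0.5 0.07 -1.0 0 0 0 0; 0.5 0.1 -1.4 0 0 0 0; 0.5 0.13 -1.85 0 0 0 0; 0.5 0.16 -2.3 0 0 0 0; 0.5 0.19 -2.75 0 0 0 0; 0.5 0.22 -3.1 0 0 0 0",
)

```text
time_s: 9.25
ee_pos: [453.2, -8.3, -1.0]
orientation: [0.0, 0.684, 0.729, 0.0]
ft_force: [-0.6, -0.5, 0.6]
grip_width: 0.248
grip_force: 0.0
```

Run:
```python
from h import *
st(); p,d,q,ds=find("c4",True)
```

```text
t 9.25 pos [453.2  -8.3  -1. ] ty 3.6 tilt 0.0 F [-0.6 -0.5  0.6] gw 0.248 tips 19.0
small [181, 216, 9, 10, 75] [537.1 266.7   7. ] bay -4.0 406.0
dark [296, 269, 6, 13, 47] [404.4 -11.3   7. ] bay -95.0 112.0
```

View pics/c4.png

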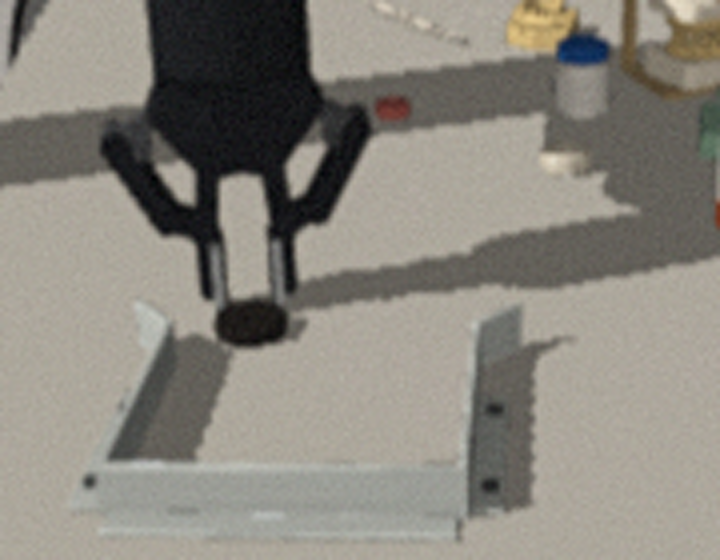

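The wheel at (250,322) sits between both fingers at the mouth, with the left wing clear. Pushing on in, drifting slightly right.

jog_arm(
  plan="0.5 0.03 -0.2 0 0 0 0; 0.5 0.08 -0.6 0 0 0 0; 0.5 0.13 -1.0 0 0 0 0; 0.5 0.18 -1.45 0 0 0 0; 0.5 0.23 -1.9 0 0 0 0; 0.5 0.28 -2.35 0 0 0 0; 0.5 0.33 -2.8 0 0 0 0; 0.5 0.36 -3.1 0 0 0 0",
)

```text
time_s: 10.35
ee_pos: [467.8, -132.2, -1.1]
orientation: [0.0, 0.684, 0.729, 0.0]
ft_force: [0.5, 0.5, 0.5]
grip_width: 0.25
grip_force: 0.0
```

jog_arm(
  plan="0.5 0.01 -0.1 0 0 0 0; 0.5 0.02 -0.2 0 0 0 0; 0.5 0.02 -0.2 0 0 0 0; 0.5 0 0.2 0 0 0 0; 0.5 0 0.6 0 0 0 0; 0.5 0 0.6 0.8 0 0 0; 0.5 0 0.7 1.8 0 0 0; 0.5 0 1 2.8 0 0 0",
)

```text
time_s: 11.35
ee_pos: [467.2, -89.3, 111.9]
orientation: [-0.0, 0.684, 0.73, -0.0]
ft_force: [-0.2, -0.4, -0.8]
grip_width: 0.247
grip_force: 0.0
```

Run:
```python
from h import *
st(); p,d,q,ds=find()
m=(cv2.cvtColor(q,cv2.COLOR_BGR2HSV)[...,2]<45).astype(np.uint8); n,l,s,c=cv2.connectedComponentsWithStats(m[215:275,165:260].copy())
for i in range(1,n):
    if s[i,4]>20: print(s[i],c[i]+[165,215], onplane("side",*(c[i]+[165,215]),6).round(1))
```

```text
t 11.35 pos [467.2 -89.3 111.9] ty 3.7 tilt 0.0 F [-0.2 -0.4 -0.8] gw 0.247 tips 19.0
small [181, 216, 9, 10, 73] [537.2 266.6   7. ] bay -4.0 406.0
[34 44 20  6 83] [209.21686747 262.02409639] [ 471.5 -157.     6. ]
```

jog_arm(
  plan="0.5 0.5 0.7 0 0 0 -0.7; 0.5 1.1 1.6 0 0 0 -1.4; 0.5 1.8 2.6 0 0 0 -2.1; 0.5 2.5 3.6 0 0 0 -2.8; 0.5 3.2 4.6 0 0 0 -3.5; 0.5 3.9 5.6 0 0 0 -4.2; 0.5 4.4 6.5 0 0 0 -4.9; 0.5 4.7 6.9 0 0 0 -5.6",
)

```text
time_s: 12.45
ee_pos: [654.9, 188.7, 109.1]
orientation: [-0.001, 0.865, 0.501, -0.001]
ft_force: [-0.8, -0.3, 0.2]
grip_width: 0.254
grip_force: 0.0
```

Run:
```python
from h import *
st()
```

```text
t 12.45 pos [654.9 188.7 109.1] ty -29.9 tilt 0.0 F [-0.8 -0.3  0.2] gw 0.254 tips 19.0
```

jog_arm(
  plan="0.5 0.05 0 -0.6 0 0 0; 0.5 0.05 0 -1.2 0 0 0; 0.5 0.05 0 -1.8 0 0 0; 0.5 0.05 0 -2.3 0 0 0; 0.5 0.05 0 -2.6 0 0 0; 0.5 0.05 0 -2.75 0 0 0; 0.5 0.05 0 -2.8 0 0 0; 0.5 0.05 0 -2.8 0 0 0",
)

```text
time_s: 13.45
ee_pos: [658.2, 185.2, -0.2]
orientation: [0.0, 0.866, 0.501, 0.001]
ft_force: [-0.1, 0.3, -0.1]
grip_width: 0.245
grip_force: 0.0
```

Run:
```python
from h import *
st(); q,d=imaging.camera("side")
cv2.imwrite("pics/c5.png",np.hstack([cv2.resize(q[150:210,250:315],(650,600),interpolation=cv2.INTER_CUBIC)]))
```

```text
t 13.45 pos [ 6.582e+02  1.852e+02 -2.000e-01] ty -29.9 tilt 0.0 F [-0.1  0.3 -0.1] gw 0.245 tips 19.0
```

View pics/c5.png

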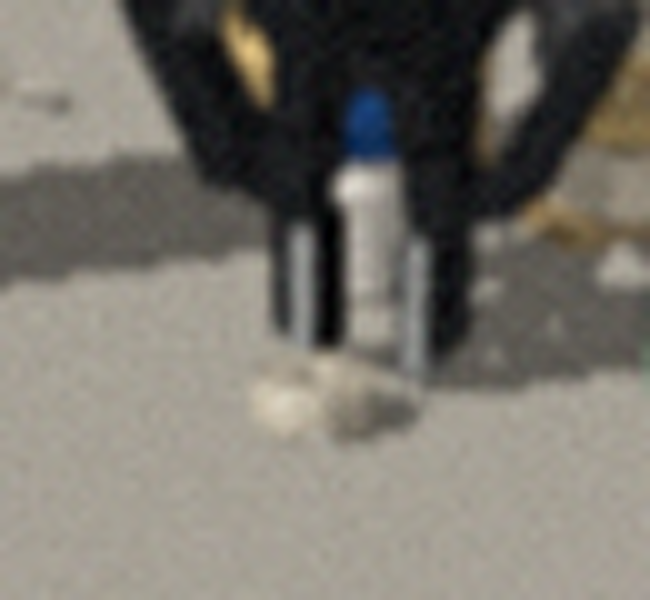

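The white wheel at (332,395) lies just ahead of the finger gap at (360,360). Along the push direction they line up.

jog_arm(
  plan="0.5 -0.12 -0.1 0 0 0 0; 0.5 -0.25 -0.35 0 0 0 0; 0.5 -0.43 -0.65 0 0 0 0; 0.5 -0.63 -1.0 0 0 0 0; 0.5 -0.85 -1.38 0 0 0 0; 0.5 -1.1 -1.8 0 0 0 0; 0.5 -1.35 -2.25 0 0 0 0; 0.5 -1.55 -2.6 0 0 0 0",
)

```text
time_s: 14.5
ee_pos: [594.8, 79.8, -1.1]
orientation: [0.0, 0.866, 0.5, -0.0]
ft_force: [0.7, 0.2, 0.0]
grip_width: 0.253
grip_force: 0.1
```

jog_arm(
  plan="0.5 -0.12 -0.2 0 0 0 0; 0.5 -0.34 -0.57 0 0 0 0; 0.5 -0.57 -0.95 0 0 0 0; 0.5 -0.8 -1.35 0 0 0 0; 0.5 -1.03 -1.75 0 0 0 0; 0.5 -1.26 -2.13 0 0 0 0; 0.5 -1.45 -2.45 0 0 0 0; 0.5 -1.55 -2.6 0 0 0 0",
)

```text
time_s: 15.5
ee_pos: [533.1, -23.7, -1.0]
orientation: [0.0, 0.866, 0.5, 0.0]
ft_force: [0.2, 0.1, 0.3]
grip_width: 0.252
grip_force: 0.0
```

Run:
```python
from h import *
st(); find("c6",True)
```

```text
t 15.5 pos [533.1 -23.7  -1. ] ty -30.0 tilt 0.0 F [0.2 0.1 0.3] gw 0.252 tips 19.0
small [181, 216, 9, 10, 73] [537.2 266.6   7. ] bay -4.0 406.0
dark [295, 224, 18, 13, 63] [513.3 -22.2   7. ] bay 14.0 117.0
dark [360, 244, 7, 8, 26] [ 466.9 -174.2    7. ] bay -11.0 -40.0
```

View pics/c6.png

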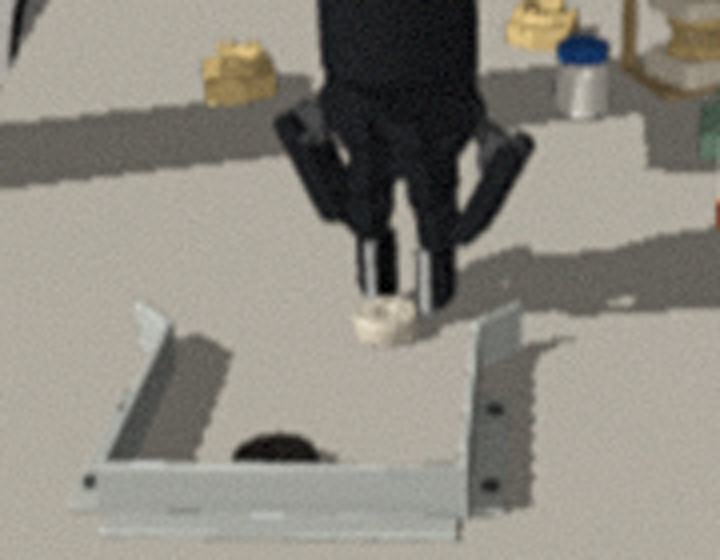

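Both fingers cradle the white wheel at (385,320). The black wheel lies inside at (275,448). I'll back off, turn the tool in line with the bay, then push in.

jog_arm(
  plan="0.5 0.1 0.2 0 0 0 0; 0.5 0.15 0.35 0 0 0 0.5; 0.5 0 0.4 0 0 0 1.9; 0.5 -0.2 0.4 0 0 0 3.3; 0.5 -0.27 0.38 0 0 0 4.3; 0.5 -0.27 0.38 0 0 0 4.3",
)

```text
time_s: 16.35
ee_pos: [523.2, -6.6, -1.0]
orientation: [0.0, 0.732, 0.681, 0.0]
ft_force: [-0.2, -0.1, 0.1]
grip_width: 0.248
grip_force: 0.0
```

jog_arm(
  plan="0.5 -0.01 -0.15 0 0 0 0; 0.5 -0.03 -0.4 0 0 0 0; 0.5 -0.05 -0.75 0 0 0 0; 0.5 -0.08 -1.1 0 0 0 0; 0.5 -0.1 -1.5 0 0 0 0; 0.5 -0.12 -1.9 0 0 0 0; 0.5 -0.14 -2.2 0 0 0 0; 0.5 -0.15 -2.4 0 0 0 0",
)

```text
time_s: 17.35
ee_pos: [516.7, -104.5, -1.1]
orientation: [-0.0, 0.732, 0.681, 0.0]
ft_force: [0.0, 0.3, -0.7]
grip_width: 0.252
grip_force: 0.1
```

jog_arm(
  plan="0.5 -0.01 -0.15 0 0 0 0; 0.5 -0.02 -0.4 0 0 0 0; 0.5 -0.04 -0.75 0 0 0 0; 0.5 -0.05 -1.0 0 0 0 0; 0.5 -0.05 -1.1 0 0 0 0; 0.5 -0.05 -1.1 0 0 0 0",
)

```text
time_s: 18.1
ee_pos: [514.8, -147.9, -1.1]
orientation: [-0.0, 0.732, 0.681, 0.0]
ft_force: [0.5, -0.3, 0.6]
grip_width: 0.248
grip_force: 0.0
```

jog_arm(
  plan="0.5 0.02 0.2 0 0 0 0; 0.5 0.04 0.5 0 0 0 0; 0.5 0.04 0.5 0.6 0 0 0; 0.5 0.05 0.7 1.6 0 0 0; 0.5 0.1 1.5 2.6 0 0 0; 0.5 0.1 2.5 2.8 0 0 0",
)

```text
time_s: 18.85
ee_pos: [521.0, -46.5, 115.0]
orientation: [0.003, 0.732, 0.681, 0.002]
ft_force: [0.7, 0.7, -0.6]
grip_width: 0.252
grip_force: 0.0
```

Run:
```python
from h import *
st(); p,d,q,ds=find()
m=(q[222:270,180:262].astype(int).sum(2)); 
P=p[205:280,305:385].astype(int); 
bg=np.load("top0.npz")["p"][205:280,305:385].astype(int)
D=(np.abs(P-bg).max(2)>28).astype(np.uint8)
n,l,s,c=cv2.connectedComponentsWithStats(D)
for i in range(1,n):
    if s[i,4]>15: X=onplane("top",*(c[i]+[305,205]),9); print(s[i],X.round(1),(L@(X[:2]-C)).round(),(M@(X[:2]-C)).round())
```

```text
t 18.85 pos [521.  -46.5 115. ] ty -4.1 tilt 3e-05 F [ 0.7  0.7 -0.6] gw 0.252 tips 19.0
small [181, 216, 9, 10, 74] [537.3 266.8   7. ] bay -3.0 406.0
dark [323, 228, 12, 9, 54] [507.2 -84.4   7. ] bay 17.0 55.0
dark [354, 240, 13, 13, 125] [ 469.6 -164.3    7. ] bay -9.0 -30.0
[   0    0   80   75 3442] [ 502.7 -121.9    9. ] 18.0 17.0
[56 23  9  7 28] [ 506.4 -180.3    9. ] 29.0 -41.0
[ 47  32  16  17 210] [ 471.9 -162.8    9. ] -7.0 -28.0
```

Both are inside (large at about (-9,-30) in bay coordinates, medium at about (30,-40)). Now the small wheel, with a narrower gap.

jog_arm(
  plan="0.67 0.05 0.7 0 0 0 0; 0.67 0.1 1.7 0 0 0 -0.1; 0.67 0.2 2.9 0 0 0 -0.2; 0.67 0.3 4.1 0 0 0 -0.3; 0.67 0.4 5.4 0 0 0 -0.4; 0.67 0.5 6.7 0 0 0 -0.5; 0.67 0.55 8 0 0 0 -0.6; 0.67 0.58 8.8 0 0 0 -0.6",
)

```text
time_s: 19.95
ee_pos: [541.1, 306.8, 109.9]
orientation: [-0.0, 0.752, 0.659, -0.001]
ft_force: [0.6, -0.0, 0.3]
grip_width: 0.166
grip_force: 0.0
```

jog_arm(
  plan="0.67 0 0 -0.5 0 0 0; 0.67 0 0 -1.1 0 0 0; 0.67 0 0 -1.7 0 0 0; 0.67 0 0 -2.2 0 0 0; 0.67 0 0 -2.5 0 0 0; 0.67 0 0 -2.65 0 0 0; 0.67 0 0 -2.7 0 0 0; 0.67 0 0 -2.7 0 0 0",
)

```text
time_s: 20.95
ee_pos: [542.6, 304.6, 3.7]
orientation: [0.0, 0.753, 0.658, 0.001]
ft_force: [0.2, -0.0, 0.2]
grip_width: 0.165
grip_force: 0.0
```

Run:
```python
from h import *
st(); q,d=imaging.camera("side"); find()
for v in range(168,188): print(v,*[tuple(pt("side",u,v,d[v,u]).round().astype(int).tolist()) for u in (230,233,238,243,246)])
```

```text
t 20.95 pos [542.6 304.6   3.7] ty -7.7 tilt 0.0 F [ 0.2 -0.   0.2] gw 0.165 tips 19.0
small [180, 216, 10, 10, 82] [537.2 267.6   7. ] bay -4.0 407.0
dark [354, 240, 13, 13, 128] [ 469.9 -164.3    7. ] bay -9.0 -30.0
168 (520, 356, 1) (527, 299, 19) (543, 354, 0) (554, 291, 20) (566, 349, 1)
169 (519, 345, 1) (527, 299, 16) (542, 344, 1) (554, 292, 18) (565, 346, -1)
170 (519, 337, 1) (528, 336, 1) (542, 332, 2) (554, 293, 14) (564, 330, 1)
171 (519, 333, -1) (527, 326, 1) (541, 325, 1) (554, 294, 11) (564, 324, 0)
172 (519, 320, 1) (527, 320, 0) (541, 317, 1) (555, 313, 2) (563, 311, 2)
173 (518, 311, 1) (527, 311, 1) (541, 310, 0) (554, 304, 1) (563, 306, 0)
174 (518, 304, 0) (527, 304, 0) (539, 275, 9) (554, 301, 0) (562, 299, 0)
175 (518, 296, 0) (526, 296, 0) (539, 268, 9) (554, 290, 1) (562, 289, 1)
176 (518, 286, 1) (526, 284, 1) (539, 257, 10) (553, 283, 0) (561, 280, 1)
177 (518, 276, 1) (526, 276, 1) (539, 255, 8) (553, 274, 1) (561, 274, 0)
178 (517, 269, 1) (525, 270, 0) (538, 255, 5) (552, 267, 0) (560, 266, 0)
179 (517, 267, -1) (525, 263, 0) (538, 256, 2) (552, 259, 0) (560, 257, 1)
180 (517, 258, 0) (525, 252, 1) (538, 252, 1) (551, 251, 1) (559, 251, 0)
181 (517, 247, 0) (525, 244, 1) (538, 243, 1) (551, 245, 0) (559, 240, 1)
182 (517, 239, 1) (524, 237, 1) (537, 237, 1) (550, 235, 1) (558, 233, 1)
183 (516, 234, 0) (524, 231, 1) (537, 227, 2) (550, 229, 0) (558, 226, 1)
184 (516, 224, 1) (524, 224, 1) (537, 224, 0) (550, 219, 1) (557, 221, 0)
185 (516, 218, 0) (524, 218, 0) (536, 216, 0) (549, 212, 1) (557, 209, 2)
186 (516, 210, 1) (523, 209, 1) (536, 210, 0) (549, 205, 1) (556, 204, 1)
187 (516, 203, 1) (523, 202, 1) (536, 200, 1) (548, 196, 2) (556, 197, 1)
```

The tips are about 9 mm up, so I'll lower 5 mm and then push.

jog_arm(
  plan="0.67 0 0 -0.06 0 0 0; 0.67 0 0 -0.12 0 0 0; 0.67 0 0 -0.12 0 0 0",
)

```text
time_s: 21.48
ee_pos: [541.7, 304.3, -2.3]
orientation: [-0.0, 0.753, 0.658, -0.0]
ft_force: [0.2, 0.7, 0.4]
grip_width: 0.165
grip_force: 0.0
```

jog_arm(
  plan="0.67 -0.02 -0.15 0 0 0 0; 0.67 -0.05 -0.4 0 0 0 0; 0.67 -0.1 -0.75 0 0 0 0; 0.67 -0.15 -1.1 0 0 0 0; 0.67 -0.2 -1.5 0 0 0 0; 0.67 -0.25 -1.9 0 0 0 0; 0.67 -0.3 -2.2 0 0 0 0; 0.67 -0.32 -2.4 0 0 0 0",
)

```text
time_s: 22.48
ee_pos: [529.1, 207.5, -1.8]
orientation: [0.0, 0.753, 0.658, 0.0]
ft_force: [0.2, 0.3, -1.1]
grip_width: 0.164
grip_force: 0.0
```

Run:
```python
from h import *
st(); q,d=imaging.camera("side"); find()
h=cv2.cvtColor(q,cv2.COLOR_BGR2HSV); m=((h[...,1]>80)&((h[...,0]<12)|(h[...,0]>168)))[170:260,180:260].astype(np.uint8)
n,l,s,c=cv2.connectedComponentsWithStats(m)
for i in range(1,n):
    if s[i,4]>12: print("side",s[i],onplane("side",*(c[i]+[180,170]),6).round(1))
```

```text
t 22.48 pos [529.1 207.5  -1.8] ty -7.7 tilt 0.0 F [ 0.2  0.3 -1.1] gw 0.164 tips 19.0
dark [354, 240, 13, 13, 131] [ 470.  -164.2    7. ] bay -9.0 -30.0
side [50 15 10  6 50] [526.1 184.    6. ]
```

jog_arm(
  plan="0.67 -0.02 -0.15 0 0 0 0; 0.67 -0.06 -0.45 0 0 0 0; 0.67 -0.11 -0.8 0 0 0 0; 0.67 -0.16 -1.2 0 0 0 0; 0.67 -0.22 -1.6 0 0 0 0; 0.67 -0.27 -2 0 0 0 0; 0.67 -0.31 -2.3 0 0 0 0; 0.67 -0.33 -2.5 0 0 0 0",
)

```text
time_s: 23.62
ee_pos: [515.9, 107.5, -1.8]
orientation: [0.0, 0.753, 0.658, 0.0]
ft_force: [0.2, -0.3, -0.3]
grip_width: 0.161
grip_force: 0.0
```

jog_arm(
  plan="0.67 -0.02 -0.15 0 0 0 0; 0.67 -0.06 -0.45 0 0 0 0; 0.67 -0.11 -0.8 0 0 0 0; 0.67 -0.16 -1.2 0 0 0 0; 0.67 -0.22 -1.6 0 0 0 0; 0.67 -0.27 -2 0 0 0 0; 0.67 -0.31 -2.3 0 0 0 0; 0.67 -0.33 -2.5 0 0 0 0",
)

```text
time_s: 24.62
ee_pos: [502.7, 7.5, -1.8]
orientation: [0.0, 0.753, 0.658, 0.0]
ft_force: [0.0, -0.3, 0.3]
grip_width: 0.165
grip_force: 0.0
```

```bash
cat >> h.py <<'E'
def pink():
    q,d=imaging.camera("side")
    h=cv2.cvtColor(q,cv2.COLOR_BGR2HSV); m=((h[...,1]>80)&((h[...,0]<12)|(h[...,0]>168)))[170:280,180:260].astype(np.uint8)
    n,l,s,c=cv2.connectedComponentsWithStats(m)
    for i in range(1,n):
        if s[i,4]>12: X=onplane("side",*(c[i]+[180,170]),6); print("side",s[i],X.round(1),(L@(X[:2]-C)).round(),(M@(X[:2]-C)).round())
E
python3 -c "
from h import *
st();pink()"
```

```text
t 24.62 pos [502.7   7.5  -1.8] ty -7.7 tilt 0.0 F [ 0.  -0.3  0.3] gw 0.165 tips 19.0
side [39 50 12  9 85] [499.9 -15.7   6. ] -0.0 122.0
```

Still cradled. Final push of about 100 mm to bay y of about +20, then retreat.

jog_arm(
  plan="0.67 -0.02 -0.15 0 0 0 0; 0.67 -0.06 -0.45 0 0 0 0; 0.67 -0.11 -0.8 0 0 0 0; 0.67 -0.16 -1.2 0 0 0 0; 0.67 -0.22 -1.6 0 0 0 0; 0.67 -0.27 -2 0 0 0 0; 0.67 -0.31 -2.3 0 0 0 0; 0.67 -0.33 -2.5 0 0 0 0",
)

```text
time_s: 25.68
ee_pos: [489.5, -92.5, -1.9]
orientation: [0.0, 0.753, 0.658, 0.0]
ft_force: [0.1, 0.5, 0.3]
grip_width: 0.164
grip_force: 0.0
```

jog_arm(
  plan="0.67 -0.01 -0.05 0 0 0 0; 0.67 -0.01 -0.05 0 0 0 0; 0.67 0.03 0.2 0 0 0 0; 0.67 0.06 0.5 0 0 0 0; 0.67 0.06 0.5 0.8 0 0 0; 0.67 0.1 1 1.8 0 0 0; 0.67 0.2 2 3 0 0 0; 0.67 0.3 3.2 4 0 0 0",
)

```text
time_s: 26.68
ee_pos: [501.8, 38.0, 160.1]
orientation: [0.001, 0.753, 0.658, 0.001]
ft_force: [0.6, 0.6, 0.8]
grip_width: 0.164
grip_force: 0.0
```

jog_arm(
  plan="0.67 0 1.2 0.2 0 0 0; 0.67 0 2.4 0.4 0 0 0; 0.67 0 3.6 0.5 0 0 0; 0.67 0 4.2 0.5 0 0 0; 0.67 0 4.2 0.5 0 0 0",
)

```text
time_s: 27.3
ee_pos: [500.7, 206.7, 177.8]
orientation: [-0.0, 0.752, 0.66, -0.0]
ft_force: [0.1, -0.1, 1.3]
grip_width: 0.167
grip_force: 0.0
```

Run:
```python
from h import *
st(); pink(); p,d,q,ds=find()
cv2.imwrite("pics/end.png",np.hstack([cv2.resize(p[130:290,280:390],(385,560),interpolation=cv2.INTER_CUBIC),cv2.resize(q[150:290,150:250],(400,560),interpolation=cv2.INTER_CUBIC)]))
```

```text
t 27.3 pos [500.7 206.7 177.8] ty -7.5 tilt 0.0 F [ 0.1 -0.1  1.3] gw 0.167 tips 19.0
side [ 32  75  13  10 114] [ 486.4 -117.5    6. ] 1.0 19.0
small [335, 235, 10, 10, 75] [ 486.1 -114.6    7. ] bay 0.0 22.0
dark [354, 240, 13, 13, 125] [ 469.5 -164.2    7. ] bay -9.0 -30.0
```

View pics/end.png

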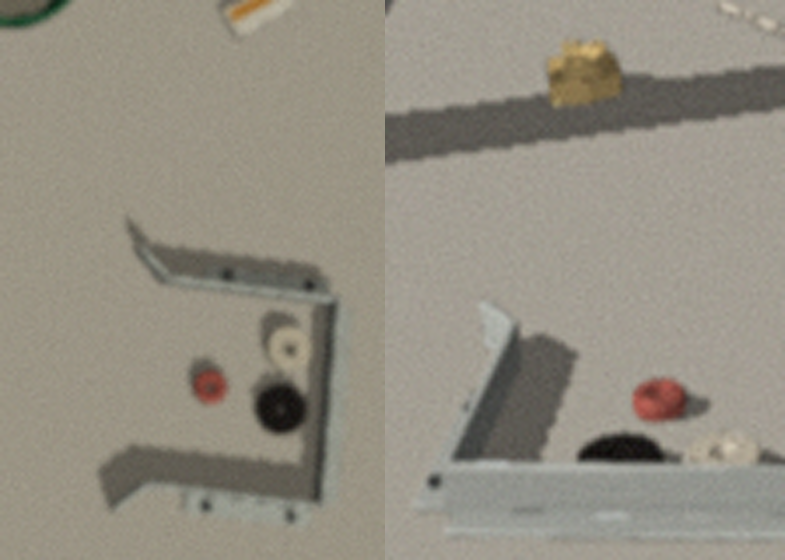

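All three wheels lie flat inside the bay: pink at (210,385), white at (290,345) and black at (280,408) in the left view. The arm is clear, so I'm handing in.

```bash
python3 -c "
from h import *
print(r.close_job())"
```

```text
the job is handed in; nothing more can be done
None
```

All three polishing wheels lie flat inside the catch bay, no bystander was touched as far as I could see, and the job was handed in at about 27 s with the arm clear; no verdict came back.

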